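Load a sprung mould rack for the burnout furnace

ROBOT

A 7-joint arm with a two-finger parallel gripper is mounted at the origin on the work surface. World frame = base frame: x ahead of the robot, y to its left, z up, the work surface at z = 0. Lengths are in mm, angles in rad, forces in N, time in s.
With the tool pointing down it reaches from about 425 to 875 mm from the base axis. Payload 4.7 kg.
Tool frame: the origin (TCP) lies midway between the tips of the shut fingers; the grasp point (between the pads) lies 19 mm behind it; z points along the fingers, y is the line along which they close (so a half turn about z gives the same grasp; the last joint's range is limited). The gripper opens to 87 mm and grips with 3 to 60 N. Pads are 19 mm wide; open, the fingers measure 117 mm over their backs; the gripper's body (75 mm by 190 mm) begins 51 mm behind the grasp point.
Start: joints at [1.307, 0.321, -0.07, 1.45, 0.023, 1.371, -0.057], TCP at [178.235, -625.106, 222.587] pointing down, gripper open.
Joint ranges: [-2.86, 2.86], [-0.3, 2.09], [-1.38, 1.24], [0.06, 2.45], [-1.56, 4.7], [0.09, 2.05], [-2.69, 2.69]. Speed limits (rad/s): [2.57, 2.57, 3.14, 3.14, 3.14, 3.14, 3.14].

INTERFACE

Orientations are given as a 3x3 rotation matrix whose columns are the frame's x, y, z axes.
In Python, from rig import r, grab_frame, order gives the robot as it stands. The module is installed in compiled form; this text tells all that it offers.
- The arm moves only by the tool apply_moves, never from a script. Its argument "increments" is a list of rows, each an object of numbers: "ax", "ay", "az": the turn, a rotation vector about the tool's x, y, z normalised to -1 to 1, where 1 is 90 degrees; "tx", "ty", "tz": the shift along the tool's x, y, z normalised to -1 to 1, where 1 is 0.25 m; "grip": the opening, from -1 (shut) to 1 (fully open). A call has 1 to 20 rows; each row is the pose to reach, as a shift and turn from the pose commanded when the call began, along the tool's axes at that moment; what a row does not reach only later rows make up. A row lasts 1/8 s, in which the tool goes at most 62.5 mm and 10.7 degrees, less where a joint would pass 70% of its speed; a pose out of reach is approached as far as the arm can. A call with a number of a shift or a turn outside -1 to 1 is refused whole. A call with a gripper value outside its range is refused whole. The fingers move at their own pace and stop on an object; "squeeze" is the grip in N (left out, the last holds). Time passes only in rows, so rows that repeat a pose let the fingers close. It gives the time, the measured TCP pose, the force, the opening and the grip force at its end, in the units of the state.
- r.get_state(): the state, without advancing time (a new reading comes with each control period).
- grab_frame(name): name is "scene" or "top"; returns a dict with "color" (384x512x3 uint8, red, green, blue), "vfov" (degrees; the focal length in pixels is half the picture's height over the tangent of half this angle, whatever the lens; pixels are square), "cx", "cy" (the principal point, pixels), "R" (3x3) and "t" (3): a world point X has camera coordinates R X + t. Camera axes: x right, y down, z forward; pixel columns grow to the right and rows downward; lengths in mm; the calibration is good to about 2 mm. A picture is of the moment at which its call begins. There is no depth.
- order.finish_job(): hands the job in; it is judged then, once.
The state is a dict: "clock": time; "q": joint angles; "qd": joint speeds; "effort": joint torques, N m; "tool_pos": TCP position; "tool_rot": TCP orientation; "force": force on the tool from outside, world axes, zero at the start; "torque": the same for the moment, N m; "gripper_width": finger opening in mm; "gripper_force": force on a finger pad.
Only numpy, scipy, OpenCV 4.12 (cv2) and the standard library are available. Lean on these libraries where they do the work, as an engineer would, in place of code of your own. Each camera call takes 0.05 s, during which the arm holds its last target. There are 200 camera calls.

TASK

Pack the filled round flask, the one-hole mould block and the two-hole brick into the clamping rack for the furnace: all three upright and fully down on its floor in one row between the tall end wall and the sprung clamp plate, so that the plate, pushed back by the row, holds them snug. The free bay is shorter than the row, so the last piece has to be worked in against the spring. Any order will do; leave all the other things on the bench as they are.

Things in the scene. Friction and masses are not known exactly. Their poses are not given: they have to be found in the camera images.
- rack: Bare steel rack fixed to the bench. Origin: underside, mid-width of the bay; y runs along the row from the tall end wall to the clamp, x across, z up. End wall: inner face at y = -75 mm, 10 mm thick, top 69 mm above the bench. Low side walls at x = 29.5 to 34.5 mm either side, top 18 mm above the bench. Spring post at y = 117 to 127 mm, 45 mm high
- rack_floor (a point): Point on top of the rack's 5 mm floor, 5 mm above rack's origin, same axes. The bay is 59 mm wide and, at rest, 138 mm long (y = -75 to +63 mm); the three pieces together need 150 mm
- clamp (a joint): Travel of the sprung steel clamp plate, m: 0 at rest, grows as it is pushed towards +y of the rack, stop at 0.035. Pushing takes about 2 N at 0, 3 N at 12 mm, 5 N at 35 mm; it springs back when let go
- clamp_face (a point): Middle of the top edge of the clamp plate's inner face (the face towards the row), 59 mm above the bench, axes as the rack's; the plate is 52 mm wide in x, 8 mm thick towards +y, moves with the clamp
- flask: Round steel casting flask filled with white plaster, one small dark hole in the middle of the plaster; solid cylinder 56 mm diameter, 62 mm high, about 0.35 kg. Origin: centre of the underside, z up
- block: White plaster mould block with one dark hole in the middle of its top: 56 mm along its x, 44 mm along its y, 60 mm high, about 0.22 kg. Origin: centre of the underside. Fits the bay with its x across the bay or with its y across it (then it needs 56 mm of the row)
- brick: White plaster brick with two small dark holes in its top side by side along x: 56 mm along its x, 50 mm along its y, 64 mm high, about 0.25 kg. Origin: centre of the underside
- crucible: Bystander: white ceramic crucible, open, tapered, 84 mm rim, 68 mm high. Origin: centre of the underside
- dish: Bystander: small white ceramic dish, 72 mm rim, 30 mm high. Origin: centre of the underside
- empty_flask: Bystander: empty steel ring flask, open at both ends, 80 mm diameter, 50 mm high. Origin: centre of the underside
- tongs: Bystander: dark steel crucible tongs lying flat, 250 mm long along its x, 12 mm high. Origin: underside, middle
- brush: Bystander: bench brush lying along its x, about 200 mm long. Origin: middle of the underside
- hammer: Bystander: hammer lying along its x, about 230 mm long. Origin: middle of the underside
There are look-alikes about, which are no part of the job. What is meant by the rack is not yellow, and is the smaller of those in its own colour.

How it is judged (in metres and radians):
At the end, for the whole second after the job is handed in: Flask, block and brick all stand in the bay between end wall and clamp plate, each within 4 mm of the rack's floor in height, 9 mm of the bay's middle line and 0.07 rad of upright, at rest (under 0.02 m/s), and the clamp plate is held back by more than 8 mm (z of flask in the frame of rack_floor between -0.004 and 0.004 m and x of flask in the frame of rack_floor between -0.009 and 0.009 m and y of each of flask, block, brick in the frame of rack_floor above -0.075 m and y of each of flask, block, brick in the frame of clamp_face below 0 m and angle between each of flask, block, brick's own z axis and vertical below 0.07 rad and linear speed of each of flask, block, brick below 0.02 m/s and z of block in the frame of rack_floor between -0.004 and 0.004 m and x of block in the frame of rack_floor between -0.009 and 0.009 m and z of brick in the frame of rack_floor between -0.004 and 0.004 m and x of brick in the frame of rack_floor between -0.009 and 0.009 m and value of joint clamp above 0.008 m); the robot touches nothing.
It fails at once if another thing on the bench is moved by more than 30 mm (distance of any of crucible, dish, empty_flask, tongs, brush, hammer from where it was at the start of the episode above 0.03 m).
It also fails if it takes over 72 s, if anything falls off the work surface, if the arm or the gripper's body presses on something with over 40 N, if the wrist force passes 120 N, or if a joint passes its speed limit or range.

## Working session

There is one attempt and no reset: what is moved stays moved. The work goes in short steps, Python scripts to look and compute and a tool call to move; the robot and the scene stay as the last step left them, time stands still between calls to the robot, and variables do not carry over. Pictures are saved under pics/ and viewed, at most 10 in all, crops included, and the job is handed in when it is done.

Besides the shell and the picture viewer there is one more tool, called after "Emit:" by a JSON object that holds its "op" and its "data". apply_moves: Moves the arm, as the interface text tells. Its arguments: {"type":"object","properties":{"increments":{"type":"array","items":{"type":"object","properties":{"ax":{"type":"number","minimum":-1,"maximum":1},"ay":{"type":"number","minimum":-1,"maximum":1},"az":{"type":"number","minimum":-1,"maximum":1},"tx":{"type":"number","minimum":-1,"maximum":1},"ty":{"type":"number","minimum":-1,"maximum":1},"tz":{"type":"number","minimum":-1,"maximum":1},"grip":{"type":"number"}}}},"squeeze":{"type":"number"}},"required":["increments"]}

```bash
mkdir -p pics
cat > h.py <<'E'
import numpy as np, cv2
from rig import r, grab_frame, order
def grab(n):
    f=grab_frame(n); f['f']=f['color'].shape[0]/2/np.tan(np.radians(f['vfov'])/2); f['R']=np.array(f['R']); f['t']=np.array(f['t']); return f
def save(f,p,box=None,s=1):
    im=cv2.cvtColor(f['color'],cv2.COLOR_RGB2BGR)
    if box: x0,y0,x1,y1=box; im=im[y0:y1,x0:x1]
    cv2.imwrite('pics/'+p,cv2.resize(im,None,fx=s,fy=s,interpolation=cv2.INTER_CUBIC))
def ray(f,u,v):
    d=f['R'].T@np.array([(u-f['cx'])/f['f'],(v-f['cy'])/f['f'],1]); return -f['R'].T@f['t'],d/np.linalg.norm(d)
def onz(f,u,v,z):
    c,d=ray(f,u,v); return c+d*(z-c[2])/d[2]
def tri(f,p,g,q):
    a,d=ray(f,*p); b,e=ray(g,*q)
    s=np.linalg.lstsq(np.c_[d,-e],b-a,rcond=None)[0]; P,Q=a+s[0]*d,b+s[1]*e
    return (P+Q)/2,np.linalg.norm(P-Q)
def proj(f,X):
    c=f['R']@np.array(X,float)+f['t']; return np.array([f['cx']+f['f']*c[0]/c[2],f['cy']+f['f']*c[1]/c[2]])
E
python3 - <<'E'
from h import *
np.set_printoptions(precision=3,suppress=True)
for n in('scene','top'):
    f=grab(n); save(f,n+'0.png',None,1.5); print(n,f['f'],f['cx'],f['cy'],-f['R'].T@f['t'],f['R'])
print(r.get_state())
E
```

```text
scene 423.7007196526086 256.3383733342271 198.65523537926126 [1225.841 -172.301 1160.107] [[ 0.21   0.977  0.015]
 [ 0.8   -0.163 -0.577]
 [-0.562  0.134 -0.816]]
top 366.1517471035834 251.11626402892622 189.86123268849593 [ 338.135   -6.832 1332.382] [[ 0.019 -1.    -0.006]
 [-0.994 -0.018 -0.106]
 [ 0.106  0.008 -0.994]]
{'clock': 0.1, 'q': array([ 1.307,  0.322, -0.07 ,  1.452,  0.023,  1.371, -0.057]), 'qd': array([ 0.001, -0.004,  0.002, -0.003, -0.   , -0.001,  0.001]), 'effort': array([ -0.   , -49.257,  -0.406, -31.34 ,  -0.064,   0.04 ,   0.   ]), 'tool_pos': array([ 178.052, -624.628,  221.574]), 'tool_rot': array([[ 0.962,  0.274, -0.001],
       [ 0.274, -0.962,  0.002],
       [-0.   , -0.002, -1.   ]]), 'force': array([ 0.554, -0.152,  0.49 ]), 'torque': array([-0.061,  0.017,  0.056]), 'gripper_force': 0.0, 'gripper_width': 87.15059125220758}
```

View pics/scene0.png

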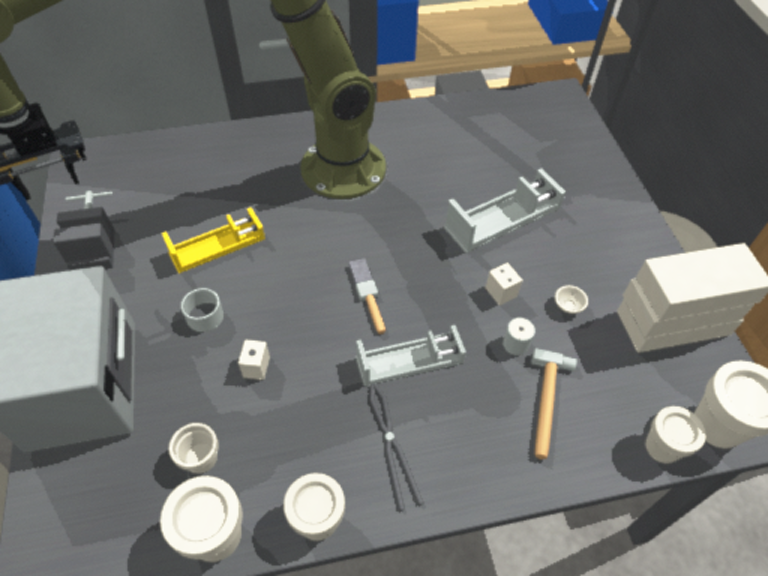

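View pics/top0.png

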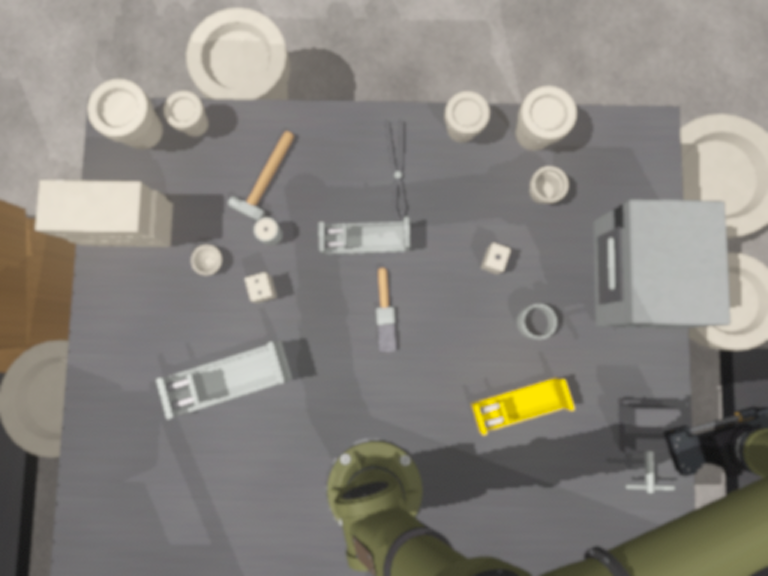

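The rack candidates, in 1.5x scene pixels, are the grey one at (410,358), the larger grey one at (505,210) and the yellow one at (213,240). I take the small grey one at (410,358).

The other targets:
- **Flask:** solid with one hole, at (518,336). The look-alike is the empty ring at (202,310).
- **Brick:** two holes, at (504,284).
- **Block:** one hole, at (254,360).

I'll check these in a close crop.

Run:
```python
from h import *
s,t=grab('scene'),grab('top')
def crop(f,x,y,w,h,k):
    im=cv2.resize(cv2.cvtColor(f['color'],cv2.COLOR_RGB2BGR)[y:y+h,x:x+w],None,fx=k,fy=k,interpolation=cv2.INTER_CUBIC)
    for u in range(x-x%10+10,x+w,10): cv2.line(im,((u-x)*k,0),((u-x)*k,4),(0,0,255)); cv2.putText(im,str(u),((u-x)*k-8,13),0,.3,(0,255,255))
    for v in range(y-y%10+10,y+h,10): cv2.line(im,(0,(v-y)*k),(4,(v-y)*k),(0,0,255)); cv2.putText(im,str(v),(5,(v-y)*k+3),0,.3,(0,255,255))
    return im
A=np.hstack([crop(s,235,210,80,50,5),crop(t,205,135,80,50,5)])
k=7
B=np.hstack([crop(s,322,172,40,50,5),crop(s,152,222,40,50,5),crop(t,155,145,40,50,5),crop(t,310,150,40,50,5)])
cv2.imwrite('pics/m.png',np.vstack([A,B]))
for n,f in(('s',s),('t',t)):
    hsv=cv2.cvtColor(f['color'],cv2.COLOR_RGB2HSV); 
    m=((hsv[...,2]>150)&(hsv[...,1]<70)).astype(np.uint8)
    for c in cv2.findContours(m,cv2.RETR_EXTERNAL,cv2.CHAIN_APPROX_NONE)[0]:
        a=cv2.contourArea(c)
        if 60<a<2500: print(n,a,[np.round(x,1) for x in cv2.minAreaRect(c)])
```

```text
s 2011.5 [array([373.6, 359.9]), array([35.8, 96.6]), np.float64(77.5)]
s 2231.5 [array([134., 343.]), array([52., 54.]), np.float64(90.0)]
s 1292.0 [array([209. , 335.5]), array([41., 40.]), np.float64(90.0)]
s 750.5 [array([128.3, 296.4]), array([28.8, 33.2]), np.float64(71.6)]
s 792.0 [array([453. , 285.9]), array([36.8, 28. ]), np.float64(29.1)]
s 1447.0 [array([493.3, 260.5]), array([47.1, 42. ]), np.float64(15.5)]
s 176.5 [array([369.9, 238.2]), array([29.6,  7.8]), np.float64(14.0)]
s 314.0 [array([169.3, 236.9]), array([19.9, 22.6]), np.float64(14.0)]
s 662.0 [array([268.6, 233.8]), array([28.8, 58.3]), np.float64(76.7)]
s 85.0 [array([293.4, 227.7]), array([19.7, 11.2]), np.float64(69.4)]
s 213.0 [array([347. , 218.5]), array([15., 18.]), np.float64(90.0)]
s 110.0 [array([ 80.4, 221.5]), array([ 4.3, 33.1]), np.float64(2.2)]
s 413.5 [array([134.5, 202. ]), array([20., 27.]), np.float64(90.0)]
s 302.5 [array([380.5, 199. ]), array([18., 21.]), np.float64(90.0)]
s 226.5 [array([336.8, 183.6]), array([16.1, 17.9]), np.float64(63.4)]
s 246.5 [array([242.1, 184.7]), array([25.3, 
[... 797 characters left out ...]
74.7)]
t 1850.5 [array([151.2, 252.1]), array([28.8, 73.7]), np.float64(71.6)]
t 424.5 [array([358., 214.]), array([22., 24.]), np.float64(90.0)]
t 263.5 [array([256., 218.]), array([12., 30.]), np.float64(0.0)]
t 273.5 [array([171.9, 191.1]), array([18.7, 16.7]), np.float64(76.0)]
t 325.5 [array([137., 173.]), array([20., 20.]), np.float64(90.0)]
t 256.5 [array([330.5, 171.7]), array([15.2, 19.3]), np.float64(18.4)]
t 108.0 [array([407. , 175.5]), array([33.,  4.]), np.float64(90.0)]
t 949.5 [array([245.7, 157.7]), array([21.9, 54.1]), np.float64(85.9)]
t 365.0 [array([169.4, 143.8]), array([39.4, 17. ]), np.float64(50.7)]
t 486.0 [array([365.5, 122. ]), array([24., 25.]), np.float64(90.0)]
```

View pics/m.png

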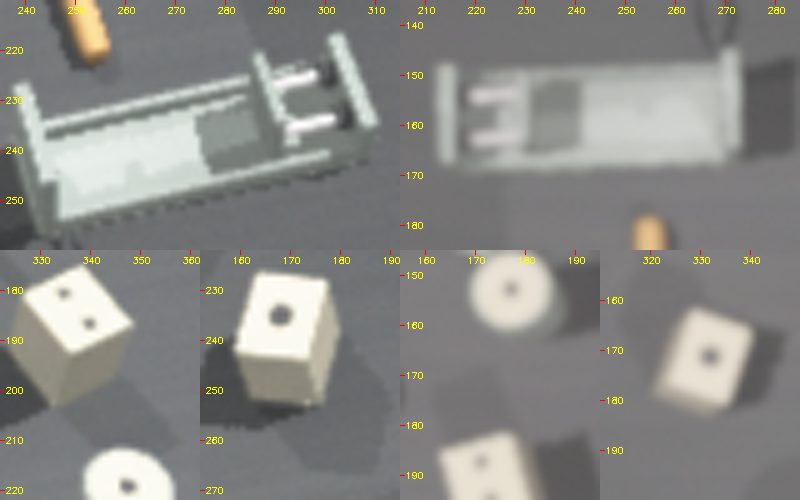

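The crops confirm the choices: the rack at scene (275,235), the two-hole brick at (337,184), the flask at (347,219) and the one-hole block at (168,235). Next I measure them, with a sharper view of the rack.

Run:
```python
from h import *
np.set_printoptions(precision=1,suppress=True)
s,t=grab('scene'),grab('top')
def hole(f,u,v,w=3):
    g=cv2.cvtColor(f['color'],cv2.COLOR_RGB2GRAY).astype(float)
    for _ in range(4):
        i,j=int(round(v)),int(round(u)); p=g[i-w:i+w+1,j-w:j+w+1]; d=np.clip(np.percentile(p,75)-8-p,0,None)
        y,x=np.mgrid[i-w:i+w+1,j-w:j+w+1]; u,v=(d*x).sum()/d.sum(),(d*y).sum()/d.sum()
    return u+0.0,v+0.0
for n,a,b,w in(('flask',(347.5,219),(177,152.7),3),('block',(168,235),(332,171),3),('br1',(334.7,180.7),(171,187.3),2),('br2',(339.7,186.7),(173,195),2)):
    p,q=hole(s,*a,w),hole(t,*b,w); print(n,np.array(p),np.array(q),*tri(s,p,t,q),onz(s,*p,62),onz(t,*q,62))
for n,z,L in(('block',60,[(163.5,226.5),(177.5,228),(173.5,244),(159,242.5)]),('brick',64,[(338,174.8),(348.5,186.5),(336.5,192.5),(327,181)])):
    P=np.array([onz(s,*c,z)[:2] for c in L]); E=np.roll(P,-1,0)-P
    print(n,P.mean(0),np.linalg.norm(E,axis=1),np.degrees(np.arctan2(E[:,1],E[:,0])))
im=lambda f,x,y,w,h,k:cv2.resize(cv2.cvtColor(f['color'],cv2.COLOR_RGB2BGR)[y:y+h,x:x+w],None,fx=k,fy=k,interpolation=cv2.INTER_NEAREST)
A=im(s,235,210,80,50,10)[:, :]; B=im(t,205,140,80,33,10)
cv2.imwrite('pics/rk.png',cv2.resize(np.vstack([A,B])[:830],None,fx=.72,fy=.72))
```

```text
flask [347.1 218.8] [176.8 152.3] [601.4 266.4  64.1] 2.1235361116755382 [600.1 266.1  62. ] [602.1 267.9  62. ]
block [167.7 234.6] [331.6 170.9] [ 545.8 -278.5   62.2] 1.2894901928373497 [ 545.5 -279.2   62. ] [ 545.9 -277.9   62. ]
br1 [334.3 180.2] [170.8 186.9] [473.3 268.3  96.9] 15.135719877811423 [448.4 274.6  62. ] [479.  283.9  62. ]
br2 [339.4 186.2] [172.8 194.6] [456.  288.1  34.4] 12.476741683046596 [475.4 283.1  62. ] [452.  275.7  62. ]
block [ 546.6 -277.5] [43.1 55.4 43.5 55.7] [  71.3  -18.2 -108.3  161.4]
brick [465.5 279.5] [56.1 48.5 53.2 47.2] [  18.8  -71.7 -162.7  111.9]
```

View pics/rk.png

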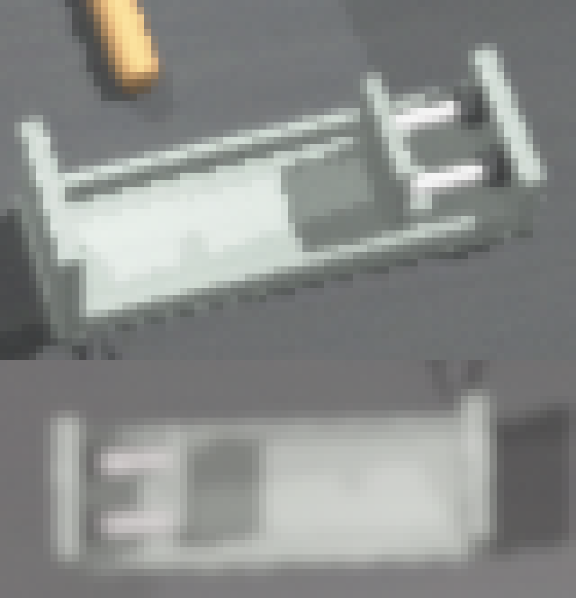

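Run:
```python
from h import *
np.set_printoptions(precision=1,suppress=True)
s,t=grab('scene'),grab('top')
S=lambda x,y:(235+x/7.2-.5,210+y/7.2-.5); T=lambda x,y:(205+x/7.2-.5,140+(y-360)/7.2-.5)
for n,f,g,z,L in(('plate',s,S,59,[(373,75),(420,205)]),('post',s,S,45,[(485,52),(533,183)]),('wall',s,S,69,[(33,122),(70,262)]),('postT',t,T,45,[(66,415),(66,560)]),('wallT',t,T,69,[(475,393),(478,553)]),
 ('near wall top',s,S,18,[(110,318),(470,225)]),('far wall top',s,S,18,[(80,183),(360,118)]),('sideTop+x',t,T,18,[(90,418),(455,418)]),('sideTop-x',t,T,18,[(90,562),(455,555)])):
    P=np.array([onz(f,*g(*c),z)[:2] for c in L]); d=P[1]-P[0]; print(n,P[0],P[1],'mid',P.mean(0),np.linalg.norm(d),np.degrees(np.arctan2(d[1],d[0])))
for a,b in(((485,52),(66,560)),((533,183),(66,415)),((33,122),(478,553)),((70,262),(475,393))): print(*tri(s,S(*a),t,T(*b)))
st=r.get_state(); print(st['tool_rot'],st['tool_pos'],st['clock'])
```

```text
plate [564.7  81.7] [630.5  84.9] mid [597.6  83.3] 65.95440151054255 2.742013418933115
post [554.6 135.8] [622.3 137.8] mid [588.4 136.8] 67.7314995770617 1.7411106373319822
wall [564.6 -66. ] [633.  -63.7] mid [598.8 -64.8] 68.40631733276233 1.8755737111847357
postT [626.9 140. ] [553.9 137.8] mid [590.4 138.9] 73.04973651205846 -178.28352435397193
wallT [636.1 -62.2] [557.  -64.7] mid [596.5 -63.5] 79.13044688803363 -178.17451219191204
near wall top [634.8 -47.4] [622.3 113. ] mid [628.5  32.8] 160.85549816624706 94.48858786255933
far wall top [568.1 -46.9] [560.5  80. ] mid [564.3  16.6] 127.11241092191179 93.4062739774031
sideTop+x [631.7 130.9] [635.  -54.5] mid [633.3  38.2] 185.3580629320163 -88.97806697414318
sideTop-x [557.7 128.7] [564.6 -55.5] mid [561.1  36.6] 184.31743141613106 -87.84834241444022
[553.9 137.1  43.7] 1.8548349225432734
[625.4 137.9  50.4] 3.0757448791334796
[558.7 -65.1  59.2] 0.150849230757396
[635.1 -63.1  72.5] 2.0652042290502024
[[ 1.   0.3 -0. ]
 [ 0.3 -1.   0. ]
 [-0.  -0.  -1. ]] [ 178.2 -625.   222.4] 0.4
```

```bash
cat >> h.py <<'E'
def mv(p0,psi0,p1,psi1):
    "down-pointing tool: increments from (p0,yaw of tool x psi0 deg) to (p1,psi1)"
    a=np.radians(psi0); d=np.array(p1,float)-p0; x=np.array([np.cos(a),np.sin(a),0]); y=np.array([np.sin(a),-np.cos(a),0])
    print('tx %.3f ty %.3f tz %.3f az %.3f'%(d@x/250,d@y/250,-d[2]/250,-(psi1-psi0)/90))
E
python3 - <<'E'
from h import *
np.set_printoptions(precision=0,suppress=True)
s,t=grab('scene'),grab('top')
# hammer head corners (1.5x pictures)
print([onz(s,u/1.5,v/1.5,20)[:2] for u,v in((534,350),(576,358),(573,371),(532,364))])
print([onz(t,u/1.5,v/1.5,20)[:2] for u,v in((231,198),(264,211),(260,219),(227,207))])
print('furnace top corners',[onz(t,u/1.5,v/1.5,200)[:2] for u,v in((622,200),(622,325),(595,325))])
g=tri(s,(0/1.5,293/1.5),t,(635/1.5,323/1.5));print('dish',onz(s,571/1.5,300/1.5,30)[:2])
i=(178,-625,222.5)
mv(i,15.9,(596,16,200),92)
E
```

```text
[array([633., 292.]), array([669., 371.]), array([697., 354.]), array([664., 277.])]
[array([685., 364.]), array([654., 282.]), array([634., 291.]), array([663., 373.])]
furnace top corners [array([ 648., -511.]), array([ 385., -503.]), array([ 384., -448.])]
dish [535. 411.]
tx 2.310 ty -2.008 tz 0.090 az -0.846
```

Emit:
{"op": "apply_moves", "data": {"increments": [{"tz":-0.8,"grip":1},{"tz":-0.8,"grip":1},{"tz":-0.8,"grip":1},{"tx":0.77,"ty":-0.67,"tz":-0.8,"grip":1},{"tx":0.77,"ty":-0.67,"tz":-0.8,"grip":1},{"tx":0.77,"ty":-0.67,"tz":-0.8,"grip":1},{"tx":0.77,"ty":-0.67,"tz":-0.8,"grip":1},{"tx":0.77,"ty":-0.67,"tz":-0.8,"grip":1}]}}

```text
invalid input at $.increments[0]: expected keys ax, ay, az, tx, ty, tz, grip
```

Emit:
{"op": "apply_moves", "data": {"increments": [{"tx":0.77,"ty":-0.67},{"tx":0.77,"ty":-0.67},{"tx":0.77,"ty":-0.67},{"tx":0.77,"ty":-0.67},{"tx":0.77,"ty":-0.67}]}}

```text
invalid input at $.increments[0]: expected keys ax, ay, az, tx, ty, tz, grip
```

Emit:
{"op": "apply_moves", "data": {"increments": [{"tx":0.77,"ty":-0.67,"az":-0.846},{"tx":0.77,"ty":-0.67,"az":-0.846},{"tx":0.77,"ty":-0.67,"az":-0.846},{"tx":0.77,"ty":-0.67,"az":-0.846},{"tx":0.77,"ty":-0.67,"az":-0.846},{"tx":0.77,"ty":-0.67,"tz":0.9,"az":-0.846},{"tx":0.77,"ty":-0.67,"tz":0.9,"az":-0.846},{"tx":0.77,"ty":-0.67,"tz":0.9,"az":-0.846},{"tx":0.77,"ty":-0.67,"tz":0.9,"az":-0.846},{"tx":0.77,"ty":-0.67,"tz":0.9,"az":-0.846}]}}

```text
invalid input at $.increments[0]: expected keys ax, ay, az, tx, ty, tz, grip
```

All keys are needed.

Emit:
{"op": "apply_moves", "data": {"increments": [{"ax":0,"ay":0,"az":0,"tx":0,"ty":0,"tz":-0.8,"grip":1},{"ax":0,"ay":0,"az":0,"tx":0,"ty":0,"tz":-0.8,"grip":1},{"ax":0,"ay":0,"az":0,"tx":0,"ty":0,"tz":-0.8,"grip":1},{"ax":0,"ay":0,"az":0,"tx":0.77,"ty":-0.67,"tz":-0.8,"grip":1},{"ax":0,"ay":0,"az":0,"tx":0.77,"ty":-0.67,"tz":-0.8,"grip":1},{"ax":0,"ay":0,"az":0,"tx":0.77,"ty":-0.67,"tz":-0.8,"grip":1},{"ax":0,"ay":0,"az":0,"tx":0.77,"ty":-0.67,"tz":-0.8,"grip":1},{"ax":0,"ay":0,"az":0,"tx":0.77,"ty":-0.67,"tz":-0.8,"grip":1}]}}

```text
clock: 1.5
tool_pos: [321.4, -406.6, 424.2]
tool_rot: [[0.959, 0.283, 0.003], [0.283, -0.959, -0.001], [0.002, 0.002, -1.0]]
force: [0.2, -0.2, 0.9]
gripper_width: 87.0
gripper_force: 0.0
```

Emit:
{"op": "apply_moves", "data": {"increments": [{"ax":0,"ay":0,"az":0,"tx":0.77,"ty":-0.67,"tz":0,"grip":1},{"ax":0,"ay":0,"az":0,"tx":0.77,"ty":-0.67,"tz":0,"grip":1},{"ax":0,"ay":0,"az":0,"tx":0.77,"ty":-0.67,"tz":0,"grip":1},{"ax":0,"ay":0,"az":0,"tx":0.77,"ty":-0.67,"tz":0,"grip":1},{"ax":0,"ay":0,"az":0,"tx":0.77,"ty":-0.67,"tz":0,"grip":1}]}}

```text
clock: 2.12
tool_pos: [458.7, -192.8, 422.9]
tool_rot: [[0.959, 0.283, 0.001], [0.283, -0.959, 0.001], [0.001, -0.0, -1.0]]
force: [0.1, -0.4, -0.0]
gripper_width: 86.9
gripper_force: 0.0
```

Emit:
{"op": "apply_moves", "data": {"increments": [{"ax":0,"ay":0,"az":-0.846,"tx":0.77,"ty":-0.67,"tz":0,"grip":1},{"ax":0,"ay":0,"az":-0.846,"tx":0.77,"ty":-0.67,"tz":0,"grip":1},{"ax":0,"ay":0,"az":-0.846,"tx":0.77,"ty":-0.67,"tz":0,"grip":1},{"ax":0,"ay":0,"az":-0.846,"tx":0.77,"ty":-0.67,"tz":0,"grip":1},{"ax":0,"ay":0,"az":-0.846,"tx":0.77,"ty":-0.67,"tz":0.9,"grip":1},{"ax":0,"ay":0,"az":-0.846,"tx":0.77,"ty":-0.67,"tz":0.9,"grip":1},{"ax":0,"ay":0,"az":-0.846,"tx":0.77,"ty":-0.67,"tz":0.9,"grip":1},{"ax":0,"ay":0,"az":-0.846,"tx":0.77,"ty":-0.67,"tz":0.9,"grip":1},{"ax":0,"ay":0,"az":-0.846,"tx":0.77,"ty":-0.67,"tz":0.9,"grip":1}]}}

```text
clock: 3.25
tool_pos: [593.8, 13.9, 194.1]
tool_rot: [[-0.033, 0.999, -0.007], [0.999, 0.033, -0.001], [-0.0, -0.007, -1.0]]
force: [-0.1, 0.3, 1.0]
gripper_width: 87.1
gripper_force: 0.0
```

Emit:
{"op": "apply_moves", "data": {"increments": [{"ax":0,"ay":0,"az":0,"tx":0.12,"ty":0.008,"tz":0.4,"grip":1},{"ax":0,"ay":0,"az":0,"tx":0.12,"ty":0.008,"tz":0.6,"grip":1},{"ax":0,"ay":0,"az":0,"tx":0.12,"ty":0.008,"tz":0.73,"grip":1},{"ax":0,"ay":0,"az":0,"tx":0.12,"ty":0.008,"tz":0.73,"grip":1},{"ax":0,"ay":0,"az":0,"tx":0.12,"ty":0.008,"tz":0.73,"grip":1}]}}

```text
clock: 3.88
tool_pos: [599.7, 46.1, 18.3]
tool_rot: [[-0.035, 0.999, 0.005], [0.999, 0.035, -0.0], [-0.0, 0.005, -1.0]]
force: [1.0, -0.1, 0.1]
gripper_width: 87.0
gripper_force: 0.0
```

Emit:
{"op": "apply_moves", "data": {"increments": [{"ax":0,"ay":0,"az":0,"tx":0,"ty":0.012,"tz":0,"grip":1},{"ax":0,"ay":0,"az":0,"tx":0,"ty":0.024,"tz":0,"grip":1},{"ax":0,"ay":0,"az":0,"tx":0,"ty":0.03,"tz":0,"grip":1},{"ax":0,"ay":0,"az":0,"tx":0,"ty":0.03,"tz":0,"grip":1}]}}

```text
clock: 4.38
tool_pos: [603.3, 46.5, 15.7]
tool_rot: [[-0.036, 0.999, -0.002], [0.999, 0.036, -0.001], [-0.001, -0.002, -1.0]]
force: [-4.5, -0.2, 2.3]
gripper_width: 87.2
gripper_force: 2.5
```

Emit:
{"op": "apply_moves", "data": {"increments": [{"ax":0,"ay":0,"az":0,"tx":0,"ty":-0.02,"tz":0.016,"grip":1},{"ax":0,"ay":0,"az":0,"tx":0,"ty":-0.05,"tz":0.016,"grip":1},{"ax":0,"ay":0,"az":0,"tx":0,"ty":-0.07,"tz":0.016,"grip":1},{"ax":0,"ay":0,"az":0,"tx":0,"ty":-0.07,"tz":0.016,"grip":1},{"ax":0,"ay":0,"az":0,"tx":0,"ty":-0.07,"tz":0.016,"grip":1}]}}

```text
clock: 5.0
tool_pos: [587.0, 46.1, 11.2]
tool_rot: [[-0.036, 0.999, 0.001], [0.999, 0.036, -0.0], [-0.0, 0.001, -1.0]]
force: [-0.1, 0.1, -0.5]
gripper_width: 87.0
gripper_force: 0.0
```

Emit:
{"op": "apply_moves", "data": {"increments": [{"ax":0,"ay":0,"az":0,"tx":0,"ty":-0.008,"tz":0,"grip":1},{"ax":0,"ay":0,"az":0,"tx":0,"ty":-0.016,"tz":0,"grip":1},{"ax":0,"ay":0,"az":0,"tx":0,"ty":-0.016,"tz":0,"grip":1}]}}

```text
clock: 5.38
tool_pos: [585.1, 46.1, 11.5]
tool_rot: [[-0.036, 0.999, 0.005], [0.999, 0.036, 0.001], [0.001, 0.005, -1.0]]
force: [6.0, 0.4, -4.3]
gripper_width: 86.9
gripper_force: 3.2
```

Emit:
{"op": "apply_moves", "data": {"increments": [{"ax":0,"ay":0,"az":0,"tx":0,"ty":0.036,"tz":-0.2,"grip":1},{"ax":0,"ay":0,"az":0,"tx":0,"ty":0.036,"tz":-0.45,"grip":1},{"ax":0,"ay":0,"az":0,"tx":0,"ty":0.036,"tz":-0.5,"grip":1},{"ax":0,"ay":0,"az":0.523,"tx":0.879,"ty":0.097,"tz":-0.5,"grip":1},{"ax":0,"ay":0,"az":0.523,"tx":0.879,"ty":0.097,"tz":-0.5,"grip":1},{"ax":0,"ay":0,"az":0.523,"tx":0.879,"ty":0.097,"tz":-0.5,"grip":1},{"ax":0,"ay":0,"az":0.523,"tx":0.879,"ty":0.097,"tz":-0.5,"grip":1},{"ax":0,"ay":0,"az":0.523,"tx":0.879,"ty":0.097,"tz":-0.5,"grip":1},{"ax":0,"ay":0,"az":0.523,"tx":0.879,"ty":0.097,"tz":-0.5,"grip":1}]}}

```text
clock: 6.5
tool_pos: [598.2, 266.8, 134.9]
tool_rot: [[0.705, 0.709, -0.002], [0.709, -0.705, -0.001], [-0.002, -0.0, -1.0]]
force: [1.0, 0.1, 0.9]
gripper_width: 86.8
gripper_force: 0.0
```

Emit:
{"op": "apply_moves", "data": {"increments": [{"ax":0,"ay":0,"az":0,"tx":0.008,"ty":0.008,"tz":0.2,"grip":1},{"ax":0,"ay":0,"az":0,"tx":0.008,"ty":0.008,"tz":0.4,"grip":1},{"ax":0,"ay":0,"az":0,"tx":0.008,"ty":0.008,"tz":0.46,"grip":1},{"ax":0,"ay":0,"az":0,"tx":0.008,"ty":0.008,"tz":0.46,"grip":1},{"ax":0,"ay":0,"az":0,"tx":0.008,"ty":0.008,"tz":0.46,"grip":-0.2},{"ax":0,"ay":0,"az":0,"tx":0.008,"ty":0.008,"tz":0.46,"grip":-0.2},{"ax":0,"ay":0,"az":0,"tx":0.008,"ty":0.008,"tz":0.46,"grip":-0.2},{"ax":0,"ay":0,"az":0,"tx":0.008,"ty":0.008,"tz":0.46,"grip":-0.2}], "squeeze": 30}}

```text
clock: 7.5
tool_pos: [601.8, 267.3, 21.7]
tool_rot: [[0.707, 0.707, 0.0], [0.707, -0.707, 0.001], [0.001, -0.0, -1.0]]
force: [1.2, -2.5, 2.1]
gripper_width: 55.4
gripper_force: 30.1
```

Emit:
{"op": "apply_moves", "data": {"increments": [{"ax":0,"ay":0,"az":0,"tx":0,"ty":0,"tz":-0.2,"grip":-0.2},{"ax":0,"ay":0,"az":0,"tx":0,"ty":0,"tz":-0.45,"grip":-0.2},{"ax":0,"ay":0,"az":0,"tx":0,"ty":0,"tz":-0.5,"grip":-0.2},{"ax":0,"ay":0,"az":-0.524,"tx":-0.843,"ty":0.816,"tz":-0.5,"grip":-0.2},{"ax":0,"ay":0,"az":-0.524,"tx":-0.843,"ty":0.816,"tz":-0.5,"grip":-0.2},{"ax":0,"ay":0,"az":-0.524,"tx":-0.843,"ty":0.816,"tz":-0.5,"grip":-0.2},{"ax":0,"ay":0,"az":-0.524,"tx":-0.843,"ty":0.816,"tz":-0.5,"grip":-0.2},{"ax":0,"ay":0,"az":-0.524,"tx":-0.843,"ty":0.816,"tz":-0.5,"grip":-0.2},{"ax":0,"ay":0,"az":-0.524,"tx":-0.843,"ty":0.816,"tz":-0.5,"grip":-0.2},{"ax":0,"ay":0,"az":-0.524,"tx":-0.843,"ty":0.816,"tz":-0.5,"grip":-0.2},{"ax":0,"ay":0,"az":-0.524,"tx":-0.843,"ty":0.816,"tz":-0.5,"grip":-0.2}]}}

```text
clock: 8.88
tool_pos: [596.5, -24.7, 145.3]
tool_rot: [[-0.04, 0.999, -0.001], [0.999, 0.04, 0.001], [0.001, -0.001, -1.0]]
force: [0.1, -0.8, -4.3]
gripper_width: 55.4
gripper_force: 30.0
```

Emit:
{"op": "apply_moves", "data": {"increments": [{"ax":0,"ay":0,"az":0,"tx":0,"ty":0.001,"tz":0.2,"grip":-0.2},{"ax":0,"ay":0,"az":0,"tx":0,"ty":0.001,"tz":0.36,"grip":-0.2},{"ax":0,"ay":0,"az":0,"tx":0,"ty":0.001,"tz":0.42,"grip":-0.2},{"ax":0,"ay":0,"az":0,"tx":0,"ty":0.001,"tz":0.46,"grip":-0.2},{"ax":0,"ay":0,"az":0,"tx":0,"ty":0.001,"tz":0.474,"grip":-0.2},{"ax":0,"ay":0,"az":0,"tx":0,"ty":0.001,"tz":0.474,"grip":-0.2}]}}

```text
clock: 9.62
tool_pos: [598.8, -25.8, 29.2]
tool_rot: [[-0.039, 0.999, 0.003], [0.999, 0.039, -0.0], [-0.0, 0.003, -1.0]]
force: [1.2, 0.4, -4.2]
gripper_width: 55.9
gripper_force: 29.5
```

Emit:
{"op": "apply_moves", "data": {"increments": [{"ax":0,"ay":0,"az":0,"tx":0,"ty":0,"tz":0,"grip":-0.2},{"ax":0,"ay":0,"az":0,"tx":0,"ty":0,"tz":0,"grip":-0.2}]}}

```text
clock: 9.88
tool_pos: [597.9, -26.4, 27.7]
tool_rot: [[-0.038, 0.999, 0.001], [0.999, 0.038, 0.0], [0.0, 0.001, -1.0]]
force: [0.9, -0.5, -3.4]
gripper_width: 56.2
gripper_force: 29.5
```

Run:
```python
from h import *
for i in range(3):
    f=grab('scene'); s=r.get_state(); print(s['tool_pos'],s['force'])
```

```text
[597.868042   -26.44453318  27.64342872] [ 1.30045622  0.54739649 -3.67689612]
[597.87072124 -26.47291479  27.67120301] [ 1.45092062  1.42283315 -2.77898131]
[597.87657471 -26.45020583  27.6928221 ] [ 1.79694361  0.55401786 -3.69682449]
```

Emit:
{"op": "apply_moves", "data": {"increments": [{"ax":0,"ay":0,"az":0,"tx":0,"ty":-0.003,"tz":0.003,"grip":-0.2},{"ax":0,"ay":0,"az":0,"tx":-0.01,"ty":-0.003,"tz":0.003,"grip":-0.2},{"ax":0,"ay":0,"az":0,"tx":-0.02,"ty":-0.003,"tz":0.003,"grip":-0.2},{"ax":0,"ay":0,"az":0,"tx":-0.02,"ty":-0.003,"tz":0.003,"grip":-0.2}]}}

```text
clock: 10.52
tool_pos: [597.7, -31.2, 27.0]
tool_rot: [[-0.038, 0.999, 0.002], [0.999, 0.038, 0.001], [0.001, 0.002, -1.0]]
force: [5.8, 2.9, -4.1]
gripper_width: 55.8
gripper_force: 29.5
```

Emit:
{"op": "apply_moves", "data": {"increments": [{"ax":0,"ay":0,"az":0,"tx":0.006,"ty":0.006,"tz":0,"grip":-0.2},{"ax":0,"ay":0,"az":0,"tx":0.006,"ty":0.016,"tz":0,"grip":-0.2},{"ax":0,"ay":0,"az":0,"tx":0.006,"ty":0.016,"tz":0,"grip":-0.2}]}}

```text
clock: 10.9
tool_pos: [599.5, -30.7, 26.3]
tool_rot: [[-0.037, 0.999, -0.003], [0.999, 0.037, -0.001], [-0.001, -0.003, -1.0]]
force: [-2.1, -1.0, -2.3]
gripper_width: 56.3
gripper_force: 29.6
```

Emit:
{"op": "apply_moves", "data": {"increments": [{"ax":0,"ay":0,"az":0,"tx":0,"ty":-0.005,"tz":0.006,"grip":-0.2},{"ax":0,"ay":0,"az":0,"tx":0,"ty":-0.005,"tz":0.006,"grip":-0.2},{"ax":0,"ay":0,"az":0,"tx":0,"ty":-0.005,"tz":0.006,"grip":1},{"ax":0,"ay":0,"az":0,"tx":0,"ty":-0.005,"tz":0.006,"grip":1},{"ax":0,"ay":0,"az":0,"tx":0,"ty":-0.005,"tz":0.006,"grip":1},{"ax":0,"ay":0,"az":0,"tx":0,"ty":-0.005,"tz":0.006,"grip":1}]}}

```text
clock: 11.65
tool_pos: [599.6, -30.1, 25.2]
tool_rot: [[-0.037, 0.999, 0.0], [0.999, 0.037, 0.0], [0.0, 0.0, -1.0]]
force: [0.0, -0.2, 0.6]
gripper_width: 84.2
gripper_force: 0.0
```

Emit:
{"op": "apply_moves", "data": {"increments": [{"ax":0,"ay":0,"az":0,"tx":0,"ty":0,"tz":-0.2,"grip":1},{"ax":0,"ay":0,"az":0,"tx":0,"ty":0,"tz":-0.45,"grip":1},{"ax":0,"ay":0,"az":0,"tx":0,"ty":0,"tz":-0.45,"grip":1}]}}

```text
clock: 12.02
tool_pos: [603.4, -29.5, 143.5]
tool_rot: [[-0.038, 0.999, 0.01], [0.999, 0.038, -0.001], [-0.002, 0.01, -1.0]]
force: [0.5, -0.4, 0.1]
gripper_width: 87.0
gripper_force: 0.0
```

Emit:
{"op": "apply_moves", "data": {"increments": [{"ax":0,"ay":0,"az":0.228,"tx":-0.985,"ty":-0.251,"tz":0,"grip":1},{"ax":0,"ay":0,"az":0.228,"tx":-0.985,"ty":-0.251,"tz":0,"grip":1},{"ax":0,"ay":0,"az":0.228,"tx":-0.985,"ty":-0.251,"tz":0,"grip":1},{"ax":0,"ay":0,"az":0.228,"tx":-0.985,"ty":-0.251,"tz":0,"grip":1},{"ax":0,"ay":0,"az":0.228,"tx":-0.985,"ty":-0.251,"tz":0,"grip":1},{"ax":0,"ay":0,"az":0.228,"tx":-0.985,"ty":-0.251,"tz":0,"grip":1},{"ax":0,"ay":0,"az":0.228,"tx":-0.985,"ty":-0.251,"tz":0,"grip":1},{"ax":0,"ay":0,"az":0.228,"tx":-0.985,"ty":-0.251,"tz":0,"grip":1}]}}

```text
clock: 13.02
tool_pos: [546.6, -276.6, 137.8]
tool_rot: [[0.312, 0.95, 0.0], [0.95, -0.312, 0.0], [0.0, 0.0, -1.0]]
force: [-0.1, 0.5, 0.2]
gripper_width: 87.0
gripper_force: 0.0
```

Run:
```python
from h import *
np.set_printoptions(precision=3,suppress=True)
f=grab('scene'); save(f,'s1.png',(140,160,390,290),3); f=grab('scene'); s=r.get_state(); print(s['tool_pos'],s['tool_rot'])
d=np.array([545.8,-278.5,20])-s['tool_pos']; print(s['tool_rot'].T@d/250)
```

```text
[ 546.41  -277.359  137.845] [[ 0.313  0.95   0.   ]
 [ 0.95  -0.313 -0.   ]
 [ 0.     0.    -1.   ]]
[-0.005 -0.001  0.471]
```

View pics/s1.png

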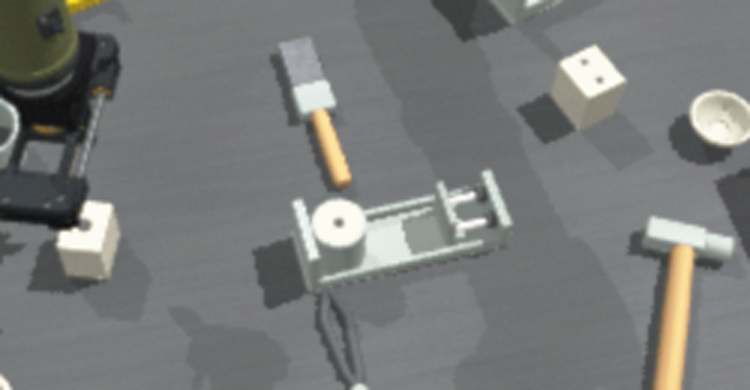

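The flask at crop (338,235) stands in the bay against the end wall. The gripper is over the block at crop (90,240), and nothing else has moved. Next I grasp the block.

Emit:
{"op": "apply_moves", "data": {"increments": [{"ax":0,"ay":0,"az":0,"tx":-0.005,"ty":-0.001,"tz":0.2,"grip":1},{"ax":0,"ay":0,"az":0,"tx":-0.005,"ty":-0.001,"tz":0.4,"grip":1},{"ax":0,"ay":0,"az":0,"tx":-0.005,"ty":-0.001,"tz":0.47,"grip":1},{"ax":0,"ay":0,"az":0,"tx":-0.005,"ty":-0.001,"tz":0.47,"grip":1},{"ax":0,"ay":0,"az":0,"tx":-0.005,"ty":-0.001,"tz":0.47,"grip":-0.2},{"ax":0,"ay":0,"az":0,"tx":-0.005,"ty":-0.001,"tz":0.47,"grip":-0.2},{"ax":0,"ay":0,"az":0,"tx":-0.005,"ty":-0.001,"tz":0.47,"grip":-0.2},{"ax":0,"ay":0,"az":0,"tx":-0.005,"ty":-0.001,"tz":0.47,"grip":-0.2}], "squeeze": 30}}

```text
clock: 14.12
tool_pos: [545.5, -280.0, 20.9]
tool_rot: [[0.315, 0.949, 0.001], [0.949, -0.315, -0.001], [-0.0, 0.001, -1.0]]
force: [-0.8, -0.4, 0.8]
gripper_width: 56.1
gripper_force: 30.0
```

Emit:
{"op": "apply_moves", "data": {"increments": [{"ax":0,"ay":0,"az":0,"tx":0,"ty":0,"tz":-0.2,"grip":-0.2},{"ax":0,"ay":0,"az":0,"tx":0,"ty":0,"tz":-0.45,"grip":-0.2},{"ax":0,"ay":0,"az":0,"tx":0,"ty":0,"tz":-0.5,"grip":-0.2},{"ax":0,"ay":0,"az":-0.238,"tx":0.98,"ty":-0.15,"tz":-0.5,"grip":-0.2},{"ax":0,"ay":0,"az":-0.238,"tx":0.98,"ty":-0.15,"tz":-0.5,"grip":-0.2},{"ax":0,"ay":0,"az":-0.238,"tx":0.98,"ty":-0.15,"tz":-0.5,"grip":-0.2},{"ax":0,"ay":0,"az":-0.238,"tx":0.98,"ty":-0.15,"tz":-0.5,"grip":-0.2},{"ax":0,"ay":0,"az":-0.238,"tx":0.98,"ty":-0.15,"tz":-0.5,"grip":-0.2},{"ax":0,"ay":0,"az":-0.238,"tx":0.98,"ty":-0.15,"tz":-0.5,"grip":-0.2}]}}

```text
clock: 15.25
tool_pos: [586.1, -35.6, 144.1]
tool_rot: [[-0.054, 0.999, -0.002], [0.999, 0.054, -0.001], [-0.001, -0.002, -1.0]]
force: [-0.6, -1.6, -1.6]
gripper_width: 55.8
gripper_force: 30.0
```

```bash
cat >> h.py <<'E'
def go(p,psi=None):
    grab_frame('scene'); s=r.get_state(); R=s['tool_rot']; print(s['tool_pos'].round(1),'f',s['force'].round(1),'grip',round(s['gripper_width'],1),'psi',np.degrees(np.arctan2(R[1,0],R[0,0])).round(2),'clock',s['clock']); print((R.T@(np.array(p)-s['tool_pos'])/250).round(4), 'az', None if psi is None else -(psi-np.degrees(np.arctan2(R[1,0],R[0,0])))/90)
E
python3 -c "
from h import *
go((595.5,21,146),93)"
```

```text
[586.2 -36.9 144.2] f [ 0.3 -0.2 -1.8] grip 55.7 psi 92.97 clock 15.3
[ 0.2292  0.0491 -0.0076] az -0.0003241753710306562
```

Emit:
{"op": "apply_moves", "data": {"increments": [{"ax":0,"ay":0,"az":0,"tx":0.229,"ty":0.049,"tz":0,"grip":-0.2},{"ax":0,"ay":0,"az":0,"tx":0.229,"ty":0.049,"tz":0,"grip":-0.2},{"ax":0,"ay":0,"az":0,"tx":0.229,"ty":0.049,"tz":0.2,"grip":-0.2},{"ax":0,"ay":0,"az":0,"tx":0.229,"ty":0.049,"tz":0.397,"grip":-0.2},{"ax":0,"ay":0,"az":0,"tx":0.229,"ty":0.049,"tz":0.397,"grip":-0.2},{"ax":0,"ay":0,"az":0,"tx":0.229,"ty":0.049,"tz":0.397,"grip":-0.2}]}}

```text
clock: 16.05
tool_pos: [596.9, 21.5, 47.3]
tool_rot: [[-0.052, 0.999, 0.001], [0.999, 0.052, -0.0], [-0.0, 0.001, -1.0]]
force: [1.9, -0.5, -0.9]
gripper_width: 56.0
gripper_force: 30.0
```

```bash
python3 -c "
from h import *
go((595.5,21,26),93)"
```

```text
[597.5  21.9  48. ] f [-0.3  0.3 -1.9] grip 55.6 psi 92.98 clock 16.1
[-0.0031 -0.0083  0.088 ] az -0.000233696429883739
```

Emit:
{"op": "apply_moves", "data": {"increments": [{"ax":0,"ay":0,"az":0,"tx":0,"ty":-0.007,"tz":0.02,"grip":-0.2},{"ax":0,"ay":0,"az":0,"tx":0,"ty":-0.007,"tz":0.04,"grip":-0.2},{"ax":0,"ay":0,"az":0,"tx":0,"ty":-0.007,"tz":0.06,"grip":-0.2},{"ax":0,"ay":0,"az":0,"tx":0,"ty":-0.007,"tz":0.075,"grip":-0.2},{"ax":0,"ay":0,"az":0,"tx":0,"ty":-0.007,"tz":0.075,"grip":-0.2}]}}

```text
clock: 16.73
tool_pos: [594.3, 22.4, 26.9]
tool_rot: [[-0.053, 0.999, -0.0], [0.999, 0.053, 0.0], [0.0, -0.0, -1.0]]
force: [0.4, -0.2, -2.1]
gripper_width: 55.5
gripper_force: 30.0
```

```bash
python3 -c "
from h import *
go((595.5,21,26),93)"
```

```text
[594.3  22.5  27.1] f [-0.7 -0.1 -2.4] grip 55.7 psi 93.06 clock 16.775
[-0.0061  0.0044  0.0044] az 0.0006188010978782978
```

Emit:
{"op": "apply_moves", "data": {"increments": [{"ax":0,"ay":0,"az":0,"tx":-0.008,"ty":0.003,"tz":0,"grip":-0.2},{"ax":0,"ay":0,"az":0,"tx":-0.016,"ty":0.003,"tz":0.002,"grip":-0.2},{"ax":0,"ay":0,"az":0,"tx":-0.022,"ty":0.003,"tz":0.006,"grip":-0.2},{"ax":0,"ay":0,"az":0,"tx":-0.022,"ty":0.003,"tz":0.006,"grip":-0.2}]}}

```text
clock: 17.27
tool_pos: [595.6, 17.7, 26.0]
tool_rot: [[-0.054, 0.999, 0.001], [0.999, 0.054, 0.001], [0.001, 0.001, -1.0]]
force: [0.0, 3.9, -0.6]
gripper_width: 55.4
gripper_force: 30.0
```

Emit:
{"op": "apply_moves", "data": {"increments": [{"ax":0,"ay":0,"az":0,"tx":0,"ty":0,"tz":0.002,"grip":1},{"ax":0,"ay":0,"az":0,"tx":0,"ty":0,"tz":0.002,"grip":1},{"ax":0,"ay":0,"az":0,"tx":0,"ty":0,"tz":0.002,"grip":1},{"ax":0,"ay":0,"az":0,"tx":0,"ty":0,"tz":0.002,"grip":1},{"ax":0,"ay":0,"az":0,"tx":0,"ty":0,"tz":-0.2,"grip":1},{"ax":0,"ay":0,"az":0,"tx":0,"ty":0,"tz":-0.4,"grip":1},{"ax":0,"ay":0,"az":0,"tx":0,"ty":0,"tz":-0.5,"grip":1},{"ax":0,"ay":0,"az":0,"tx":0,"ty":0,"tz":-0.5,"grip":1}]}}

```text
clock: 18.27
tool_pos: [597.0, 17.0, 153.2]
tool_rot: [[-0.053, 0.999, 0.005], [0.999, 0.053, -0.001], [-0.001, 0.005, -1.0]]
force: [0.1, 0.8, -0.5]
gripper_width: 86.8
gripper_force: 0.0
```

```bash
python3 -c "
from h import *
go((463.5,279.3,150),107.3)"
```

```text
[595.8  16.8 151.2] f [ 0.6  0.2 -0.2] grip 86.8 psi 93.04 clock 18.325
[ 1.0767 -0.4727  0.0035] az -0.1584721877073673
```

Emit:
{"op": "apply_moves", "data": {"increments": [{"ax":0,"ay":0,"az":-0.158,"tx":0.98,"ty":-0.47,"tz":0,"grip":1},{"ax":0,"ay":0,"az":-0.158,"tx":0.98,"ty":-0.47,"tz":0,"grip":1},{"ax":0,"ay":0,"az":-0.158,"tx":0.98,"ty":-0.47,"tz":0,"grip":1},{"ax":0,"ay":0,"az":-0.158,"tx":0.98,"ty":-0.47,"tz":0,"grip":1},{"ax":0,"ay":0,"az":-0.158,"tx":0.98,"ty":-0.47,"tz":0,"grip":1},{"ax":0,"ay":0,"az":-0.158,"tx":0.98,"ty":-0.47,"tz":0,"grip":1},{"ax":0,"ay":0,"az":-0.158,"tx":0.98,"ty":-0.47,"tz":0,"grip":1}]}}

```text
clock: 19.2
tool_pos: [465.6, 253.4, 149.7]
tool_rot: [[-0.295, 0.956, -0.001], [0.956, 0.295, -0.001], [-0.001, -0.002, -1.0]]
force: [0.8, -0.2, 0.1]
gripper_width: 87.1
gripper_force: 0.0
```

```bash
python3 -c "
from h import *
go((463.5,279.3,22),107.3)"
```

```text
[465.9 253.2 149.9] f [-0.3  0.4 -1.2] grip 87.2 psi 107.1 clock 19.25
[0.1029 0.0222 0.5115] az -0.0022622864512382218
```

Emit:
{"op": "apply_moves", "data": {"increments": [{"ax":0,"ay":0,"az":0,"tx":0.103,"ty":0.022,"tz":0.1,"grip":1},{"ax":0,"ay":0,"az":0,"tx":0.103,"ty":0.022,"tz":0.25,"grip":1},{"ax":0,"ay":0,"az":0,"tx":0.103,"ty":0.022,"tz":0.43,"grip":1},{"ax":0,"ay":0,"az":0,"tx":0.103,"ty":0.022,"tz":0.51,"grip":1},{"ax":0,"ay":0,"az":0,"tx":0.103,"ty":0.022,"tz":0.51,"grip":1},{"ax":0,"ay":0,"az":0,"tx":0.103,"ty":0.022,"tz":0.51,"grip":-0.2},{"ax":0,"ay":0,"az":0,"tx":0.103,"ty":0.022,"tz":0.51,"grip":-0.2},{"ax":0,"ay":0,"az":0,"tx":0.103,"ty":0.022,"tz":0.51,"grip":-0.2},{"ax":0,"ay":0,"az":0,"tx":0.103,"ty":0.022,"tz":0.51,"grip":-0.2}], "squeeze": 40}}

```text
clock: 20.38
tool_pos: [463.3, 281.7, 23.9]
tool_rot: [[-0.297, 0.955, 0.002], [0.955, 0.297, 0.0], [-0.0, 0.002, -1.0]]
force: [0.2, 0.5, 1.7]
gripper_width: 55.7
gripper_force: 40.0
```

```bash
python3 -c "
from h import *
go((592.0,50,160),93)"
```

```text
[463.3 281.7  23.9] f [ 0.2 -0.2  2.1] grip 56.0 psi 107.27 clock 20.425
[-1.038   0.2171 -0.5439] az 0.15851137256890363
```

Emit:
{"op": "apply_moves", "data": {"increments": [{"ax":0,"ay":0,"az":0,"tx":0,"ty":0,"tz":-0.2,"grip":-0.2},{"ax":0,"ay":0,"az":0,"tx":0,"ty":0,"tz":-0.45,"grip":-0.2},{"ax":0,"ay":0,"az":0,"tx":-0.1,"ty":0.02,"tz":-0.545,"grip":-0.2},{"ax":0,"ay":0,"az":0.158,"tx":-0.96,"ty":0.216,"tz":-0.545,"grip":-0.2},{"ax":0,"ay":0,"az":0.158,"tx":-0.96,"ty":0.216,"tz":-0.545,"grip":-0.2},{"ax":0,"ay":0,"az":0.158,"tx":-0.96,"ty":0.216,"tz":-0.545,"grip":-0.2},{"ax":0,"ay":0,"az":0.158,"tx":-0.96,"ty":0.216,"tz":-0.545,"grip":-0.2},{"ax":0,"ay":0,"az":0.158,"tx":-0.96,"ty":0.216,"tz":-0.545,"grip":-0.2},{"ax":0,"ay":0,"az":0.158,"tx":-0.96,"ty":0.216,"tz":-0.545,"grip":-0.2}]}}

```text
clock: 21.55
tool_pos: [584.6, 69.5, 159.0]
tool_rot: [[-0.054, 0.999, -0.001], [0.999, 0.054, 0.001], [0.001, -0.001, -1.0]]
force: [-0.3, 0.8, -1.4]
gripper_width: 55.7
gripper_force: 40.0
```

```bash
python3 -c "
from h import *
f=grab('scene');save(f,'s2.png',(220,150,370,270),5)
go((593.5,60,115),93)"
```

```text
[584.6  70.3 159.4] f [-0.4  0.8 -1.7] grip 55.8 psi 93.21 clock 21.65
[-0.0431  0.0332  0.1777] az 0.002316318565080798
```

View pics/s2.png

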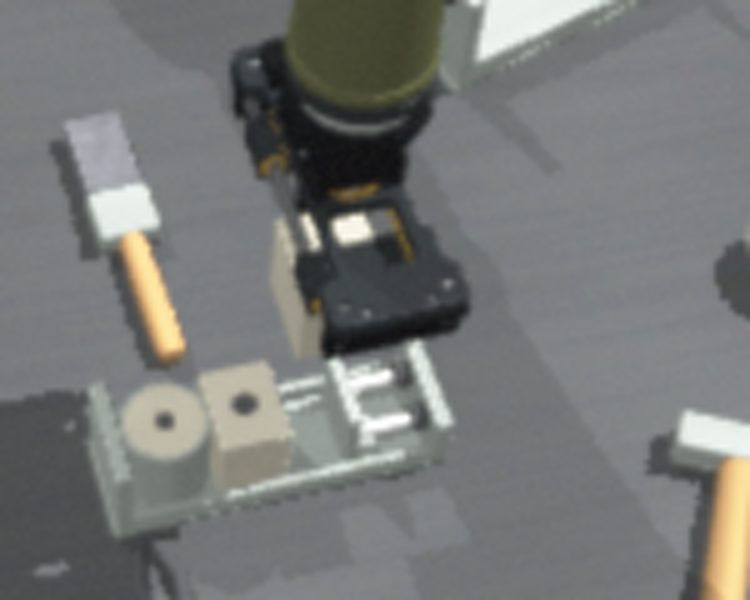

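The flask at crop (165,440) and the block at (245,430) are in place, and the brick is held upright. Next I tilt it 20° so that its clamp-side edge goes down.

Emit:
{"op": "apply_moves", "data": {"increments": [{"ax":0,"ay":-0.1,"az":0,"tx":-0.043,"ty":0.033,"tz":0,"grip":-0.2},{"ax":0,"ay":-0.222,"az":0,"tx":-0.043,"ty":0.033,"tz":0.1,"grip":-0.2},{"ax":0,"ay":-0.222,"az":0,"tx":-0.043,"ty":0.033,"tz":0.178,"grip":-0.2},{"ax":0,"ay":-0.222,"az":0,"tx":-0.043,"ty":0.033,"tz":0.178,"grip":-0.2},{"ax":0,"ay":-0.222,"az":0,"tx":-0.043,"ty":0.033,"tz":0.178,"grip":-0.2}]}}

```text
clock: 22.28
tool_pos: [594.9, 56.7, 115.9]
tool_rot: [[-0.048, 0.999, 0.018], [0.939, 0.051, -0.341], [-0.342, 0.001, -0.94]]
force: [-0.4, -0.6, -1.4]
gripper_width: 55.6
gripper_force: 40.0
```

```bash
cat >> h.py <<'E'
def pose():
    grab_frame('scene'); s=r.get_state(); R=s['tool_rot']; th=np.degrees(np.arcsin(R[2,0])); p=s['tool_pos']
    print(p.round(1),'f',s['force'].round(1),'tilt',th.round(2),'psi',np.degrees(np.arctan2(R[1,0],R[0,0])).round(2),'roll',R[2,1].round(4),'grip',round(s['gripper_width'],1),'clk',s['clock']); return s
def goT(LY,LZ,tilts):
    "from the present pose to left-bottom-edge (LY,LZ) at each tilt (deg)"
    s=pose(); R=s['tool_rot']
    for ly,lz,th in zip(LY,LZ,tilts):
        a=np.radians(th); c,n=np.cos(a),np.sin(a); y=ly+27.3*c+23.9*n; z=lz-27.3*n+23.9*c
        T=(594.2-.052*(y-46),y,z); now=-np.degrees(np.arcsin(R[2,0])); print(np.round(T,1),(R.T@(np.array(T)-s['tool_pos'])/250).round(4),'ay',round(-(th-now)/90,3))
E
python3 -c "
from h import *
goT([26.2,43.5,43.5],[68.4,68.4,52],[20,20,20])"
```

```text
[595.2  56.5 116.3] f [ 0.6  0.6 -2.7] tilt -19.97 psi 92.84 roll 0.002 grip 55.5 clk 22.325
[593.5  60.   81.5] [ 0.0609 -0.0064  0.1258] ay -0.0
[592.6  77.3  81.5] [ 0.1261 -0.0066  0.1021] ay -0.0
[592.6  77.3  65.1] [ 0.1485 -0.0067  0.1637] ay -0.0
```

Emit:
{"op": "apply_moves", "data": {"increments": [{"ax":0,"ay":0,"az":0,"tx":0.03,"ty":-0.006,"tz":0.06,"grip":-0.2},{"ax":0,"ay":0,"az":0,"tx":0.061,"ty":-0.006,"tz":0.126,"grip":-0.2},{"ax":0,"ay":0,"az":0,"tx":0.061,"ty":-0.006,"tz":0.126,"grip":-0.2},{"ax":0,"ay":0,"az":0,"tx":0.061,"ty":-0.006,"tz":0.126,"grip":-0.2}]}}

```text
clock: 22.82
tool_pos: [592.9, 62.3, 80.0]
tool_rot: [[-0.05, 0.999, 0.019], [0.939, 0.054, -0.34], [-0.341, 0.001, -0.94]]
force: [0.2, 3.3, 1.5]
gripper_width: 56.0
gripper_force: 40.0
```

```bash
python3 -c "
from h import *
goT([43.5,43.5],[68.4,52],[20,20])
f=grab('scene');save(f,'s3.png',(220,150,370,270),5)"
```

```text
[592.9  62.3  80. ] f [1.8 2.5 0.9] tilt -19.91 psi 93.06 roll 0.0007 grip 55.9 clk 22.875
[592.6  77.3  81.5] [ 0.0543  0.002  -0.0261] ay -0.001
[592.6  77.3  65.1] [0.0767 0.002  0.0355] ay -0.001
```

View pics/s3.png

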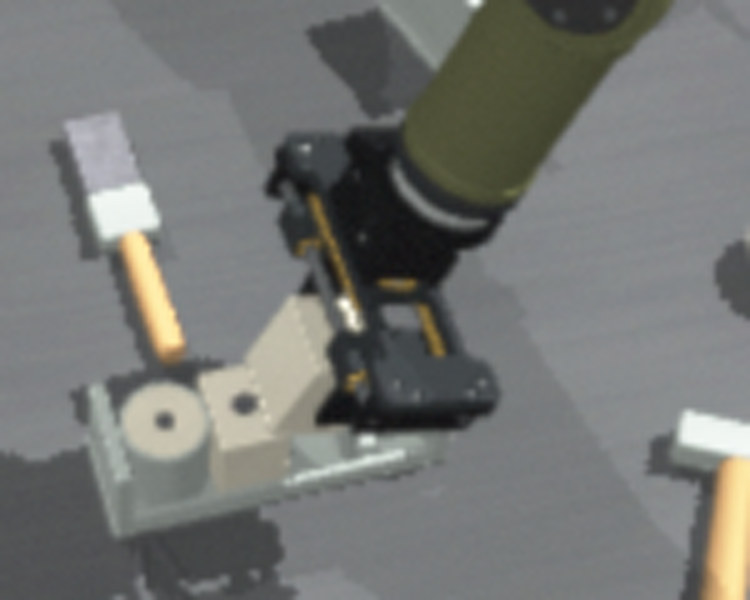

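Emit:
{"op": "apply_moves", "data": {"increments": [{"ax":0,"ay":0,"az":0,"tx":-0.005,"ty":0.002,"tz":-0.012,"grip":-0.2},{"ax":0,"ay":0,"az":0,"tx":0.01,"ty":0.002,"tz":-0.02,"grip":-0.2},{"ax":0,"ay":0,"az":0,"tx":0.03,"ty":0.002,"tz":-0.026,"grip":-0.2},{"ax":0,"ay":0,"az":0,"tx":0.052,"ty":0.002,"tz":-0.032,"grip":-0.2},{"ax":0,"ay":0,"az":0,"tx":0.052,"ty":0.002,"tz":-0.032,"grip":-0.2}]}}

```text
clock: 23.55
tool_pos: [592.1, 76.5, 83.4]
tool_rot: [[-0.05, 0.999, 0.018], [0.938, 0.054, -0.342], [-0.343, -0.001, -0.939]]
force: [-0.7, -2.2, -0.1]
gripper_width: 55.5
gripper_force: 40.0
```

```bash
python3 -c "
from h import *
goT([43.5,43.5],[60,52],[20,20])"
```

```text
[592.1  76.2  83.4] f [-1.2 -3.3  1.3] tilt -20.05 psi 93.06 roll -0.0007 grip 55.8 clk 23.6
[592.6  77.3  73.1] [0.0182 0.0023 0.037 ] ay 0.001
[592.6  77.3  65.1] [0.0292 0.0023 0.067 ] ay 0.001
```

Emit:
{"op": "apply_moves", "data": {"increments": [{"ax":0,"ay":0,"az":0,"tx":0.012,"ty":0.002,"tz":0.01,"grip":-0.2},{"ax":0,"ay":0,"az":0,"tx":0.025,"ty":0.002,"tz":0.035,"grip":-0.2},{"ax":0,"ay":0,"az":0,"tx":0.036,"ty":0.002,"tz":0.065,"grip":-0.2},{"ax":0,"ay":0,"az":0,"tx":0.036,"ty":0.002,"tz":0.065,"grip":-0.2},{"ax":0,"ay":0,"az":0,"tx":0.036,"ty":0.002,"tz":0.065,"grip":-0.2}]}}

```text
clock: 24.22
tool_pos: [592.3, 79.2, 64.1]
tool_rot: [[-0.05, 0.999, 0.017], [0.939, 0.053, -0.341], [-0.341, -0.001, -0.94]]
force: [0.7, -3.5, -2.1]
gripper_width: 55.8
gripper_force: 40.0
```

```bash
python3 -c "
from h import *
goT([43.5]*4,[52,52,50,30],[20,12,4,4])"
```

```text
[592.2  79.3  64.2] f [ 1.  -3.6 -3.4] tilt -19.97 psi 93.05 roll -0.0012 grip 56.0 clk 24.275
[592.6  77.3  65.1] [-0.0086  0.0009 -0.0009] ay -0.0
[592.7  75.2  69.7] [-0.0229  0.0009 -0.0152] ay 0.089
[592.8  72.4  71.9] [-0.0364  0.0009 -0.0198] ay 0.177
[592.8  72.4  51.9] [-0.0091  0.0009  0.0554] ay 0.177
```

Emit:
{"op": "apply_moves", "data": {"increments": [{"ax":0,"ay":0.045,"az":0,"tx":-0.01,"ty":0.001,"tz":-0.005,"grip":-0.2},{"ax":0,"ay":0.089,"az":0,"tx":-0.021,"ty":0.001,"tz":-0.014,"grip":-0.2},{"ax":0,"ay":0.13,"az":0,"tx":-0.028,"ty":0.001,"tz":-0.017,"grip":-0.2},{"ax":0,"ay":0.177,"az":0,"tx":-0.034,"ty":0.001,"tz":-0.02,"grip":-0.2},{"ax":0,"ay":0.177,"az":0,"tx":-0.02,"ty":0.001,"tz":0.018,"grip":-0.2},{"ax":0,"ay":0.177,"az":0,"tx":-0.008,"ty":0.001,"tz":0.055,"grip":-0.2},{"ax":0,"ay":0.177,"az":0,"tx":-0.008,"ty":0.001,"tz":0.055,"grip":-0.2},{"ax":0,"ay":0.177,"az":0,"tx":-0.008,"ty":0.001,"tz":0.055,"grip":-0.2}]}}

```text
clock: 25.28
tool_pos: [592.3, 73.3, 51.6]
tool_rot: [[-0.054, 0.999, 0.002], [0.996, 0.054, -0.071], [-0.071, -0.002, -0.997]]
force: [0.5, -2.4, -4.4]
gripper_width: 55.7
gripper_force: 40.0
```

```bash
python3 -c "
from h import *
goT([43.5]*4,[20,14,9,5.5],[4,4,4,0])"
```

```text
[592.3  73.3  51.8] f [-0.6 -1.2 -5.3] tilt -4.06 psi 93.11 roll -0.002 grip 56.0 clk 25.325
[592.8  72.4  41.9] [-0.0008  0.0018  0.0396] ay 0.001
[592.8  72.4  35.9] [0.0009 0.0019 0.0636] ay 0.001
[592.8  72.4  30.9] [0.0024 0.0019 0.0835] ay 0.001
[592.9  70.8  29.4] [-0.0036  0.0019  0.0901] ay 0.045
```

Emit:
{"op": "apply_moves", "data": {"increments": [{"ax":0,"ay":0,"az":0,"tx":0,"ty":0.002,"tz":0.02,"grip":-0.2},{"ax":0,"ay":0,"az":0,"tx":0,"ty":0.002,"tz":0.04,"grip":-0.2},{"ax":0,"ay":0,"az":0,"tx":0.001,"ty":0.002,"tz":0.063,"grip":-0.2},{"ax":0,"ay":0,"az":0,"tx":0.001,"ty":0.002,"tz":0.063,"grip":-0.2},{"ax":0,"ay":0,"az":0,"tx":0.001,"ty":0.002,"tz":0.063,"grip":-0.2}]}}

```text
clock: 25.95
tool_pos: [594.0, 73.2, 36.7]
tool_rot: [[-0.054, 0.999, 0.005], [0.996, 0.054, -0.069], [-0.069, 0.001, -0.998]]
force: [1.4, 3.0, -1.3]
gripper_width: 55.6
gripper_force: 40.0
```

```bash
python3 -c "
from h import *
goT([43.5]*2,[9,5.5],[4,0])"
```

```text
[594.   73.2  36.7] f [ 1.9  1.7 -2.5] tilt -3.95 psi 93.08 roll 0.0008 grip 55.6 clk 26.0
[592.8  72.4  30.9] [-0.0012 -0.005   0.0232] ay -0.001
[592.9  70.8  29.4] [-0.0071 -0.005   0.0297] ay 0.044
```

Emit:
{"op": "apply_moves", "data": {"increments": [{"ax":0,"ay":0,"az":0,"tx":-0.001,"ty":-0.004,"tz":0.012,"grip":-0.2},{"ax":0,"ay":0,"az":0,"tx":-0.001,"ty":-0.004,"tz":0.02,"grip":-0.2},{"ax":0,"ay":0.022,"az":0,"tx":-0.004,"ty":-0.004,"tz":0.024,"grip":-0.2},{"ax":0,"ay":0.044,"az":0,"tx":-0.007,"ty":-0.004,"tz":0.028,"grip":-0.2},{"ax":0,"ay":0.044,"az":0,"tx":-0.007,"ty":-0.004,"tz":0.03,"grip":-0.2},{"ax":0,"ay":0.044,"az":0,"tx":-0.007,"ty":-0.004,"tz":0.03,"grip":-0.2}]}}

```text
clock: 26.75
tool_pos: [593.2, 71.6, 30.4]
tool_rot: [[-0.053, 0.999, 0.001], [0.999, 0.053, 0.003], [0.003, 0.001, -1.0]]
force: [0.0, 6.1, 6.0]
gripper_width: 55.8
gripper_force: 40.0
```

```bash
python3 -c "
from h import *
goT([43.5],[5],[0])"
```

```text
[593.2  71.6  30.4] f [-0.8  5.5  7.1] tilt 0.15 psi 93.05 roll 0.0011 grip 55.7 clk 26.8
[592.9  70.8  28.9] [-0.0033 -0.0013  0.006 ] ay -0.002
```

Emit:
{"op": "apply_moves", "data": {"increments": [{"ax":0,"ay":0,"az":0,"tx":0.004,"ty":-0.001,"tz":0.002,"grip":-0.2},{"ax":0,"ay":0,"az":0,"tx":0.004,"ty":-0.001,"tz":0.002,"grip":1},{"ax":0,"ay":0,"az":0,"tx":0.004,"ty":-0.001,"tz":0.002,"grip":1},{"ax":0,"ay":0,"az":0,"tx":0.004,"ty":-0.001,"tz":0.002,"grip":1},{"ax":0,"ay":0,"az":0,"tx":0.004,"ty":-0.001,"tz":0.002,"grip":1},{"ax":0,"ay":0,"az":0,"tx":0.004,"ty":-0.001,"tz":-0.2,"grip":1},{"ax":0,"ay":0,"az":0,"tx":0.004,"ty":-0.001,"tz":-0.4,"grip":1},{"ax":0,"ay":0,"az":0,"tx":0.004,"ty":-0.9,"tz":-0.6,"grip":1},{"ax":0,"ay":0,"az":0,"tx":0.004,"ty":-0.6,"tz":-0.6,"grip":1},{"ax":0,"ay":0,"az":0,"tx":0.004,"ty":-0.6,"tz":-0.6,"grip":1}]}}

```text
clock: 28.05
tool_pos: [440.9, 63.0, 179.7]
tool_rot: [[-0.053, 0.999, -0.001], [0.999, 0.053, -0.004], [-0.004, -0.001, -1.0]]
force: [0.6, -0.5, 0.3]
gripper_width: 87.1
gripper_force: 0.0
```

```bash
python3 -c "
from h import *
f=grab('scene');save(f,'s4.png',(225,185,325,265),8); pose()"
```

```text
[441.5  62.3 180.8] f [ 0.3 -0.5 -0.7] tilt -0.46 psi 93.0 roll 0.002 grip 86.8 clk 28.15
```

View pics/s4.png

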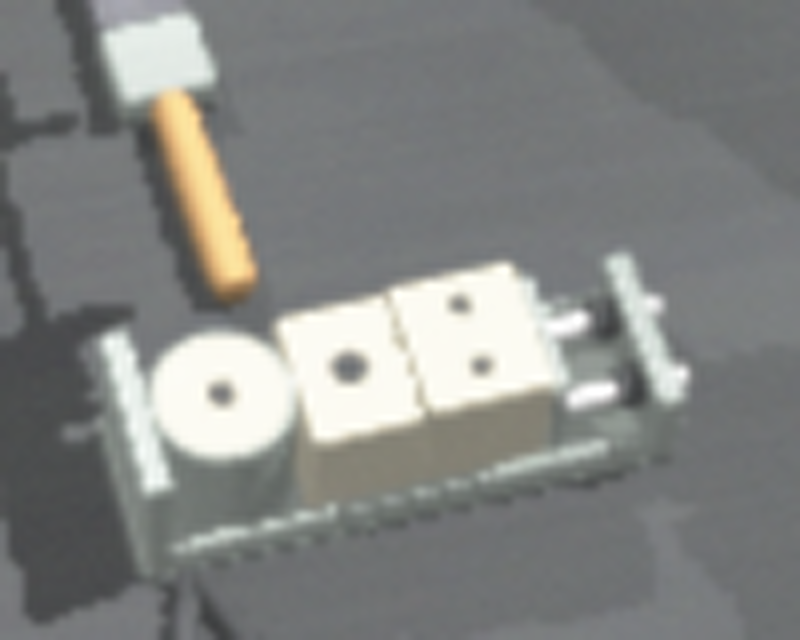

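The scene crop shows flask (222,395), block (350,370) and brick (470,340) in one tight row, with the clamp rods protruding behind the post. I'll check heights by two-view triangulation.

Run:
```python
from h import *
np.set_printoptions(precision=1,suppress=True)
s,t=grab('scene'),grab('top'); cv2.imwrite('pics/t4.png',cv2.resize(cv2.cvtColor(t['color'],cv2.COLOR_RGB2BGR)[130:185,200:285],None,fx=8,fy=8,interpolation=cv2.INTER_CUBIC))
S=lambda x,y:(225+x/8-.5,185+y/8-.5)
for n,p,z,e in(('flask',(222,393),67,(598.8,-31)),('block',(350,368),65,(595.8,18.8)),('brick',(471.5,334.5),69,(593.1,65.8))):
    print(n,onz(s,*S(*p),z),'exp',e,'top-view exp px',proj(t,(*e,z)))
for c,z in(([(277,322),(385,297),(425,427),(312,443)],65),([(390,290),(512,263),(557,382),(435,412)],69)):
    P=np.array([onz(s,*S(*q),z)[:2] for q in c]);print(P.mean(0),np.linalg.norm(np.roll(P,-1,0)-P,axis=1))
```

```text
flask [595.9 -32.   67. ] exp (598.8, -31) top-view exp px [261.4 154.5]
block [593.8  17.6  65. ] exp (595.8, 18.8) top-view exp px [247.2 155.2]
brick [591.1  65.2  69. ] exp (593.1, 65.8) top-view exp px [233.8 155.5]
[595.3  17.2] [42.8 58.5 42.7 54. ]
[591.8  65.8] [48.7 54.7 48.  55.6]
```

View pics/t4.png

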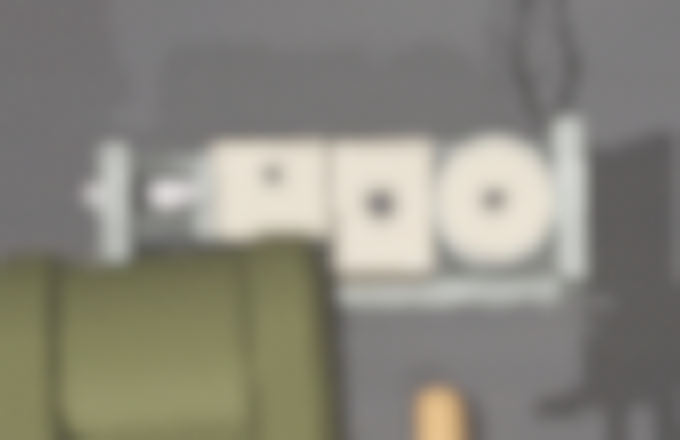

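Run:
```python
from h import *
np.set_printoptions(precision=1,suppress=True)
s,t=grab('scene'),grab('top')
S=lambda x,y:(225+x/8-.5,185+y/8-.5);T=lambda x,y:(200+x/8-.5,130+y/8-.5)
for a,b,n in(((222,393),(491,198),67),((350,368),(380,203),65),((482,366),(271,172),69)): print(n,*tri(s,S(*a),t,T(*b)))
go((593,66,110),93)
```

```text
67 [598.4 -30.7  70.8] 3.5108900157494345
65 [595.9  18.3  68.3] 2.5255233098414314
69 [607.8  66.1  73.1] 2.6799999652964765
[443.6  63.2 179.2] f [-1.1  0.2  0.1] grip 86.9 psi 93.07 clock 28.4
[-0.   0.6  0.3] az 0.0007875528301277591
```

Emit:
{"op": "apply_moves", "data": {"increments": [{"ax":0,"ay":0,"az":0,"tx":0,"ty":0.6,"tz":0,"grip":-1},{"ax":0,"ay":0,"az":0,"tx":0,"ty":0.6,"tz":0,"grip":-1},{"ax":0,"ay":0,"az":0,"tx":0,"ty":0.6,"tz":0,"grip":-1},{"ax":0,"ay":0,"az":0,"tx":0,"ty":0.6,"tz":0.2,"grip":-1},{"ax":0,"ay":0,"az":0,"tx":0,"ty":0.6,"tz":0.36,"grip":-1},{"ax":0,"ay":0,"az":0,"tx":0,"ty":0.6,"tz":0.38,"grip":-1},{"ax":0,"ay":0,"az":0,"tx":0,"ty":0.6,"tz":0.38,"grip":-1}]}}

```text
clock: 29.28
tool_pos: [593.4, 71.5, 84.6]
tool_rot: [[-0.053, 0.999, -0.0], [0.999, 0.053, 0.0], [0.0, -0.0, -1.0]]
force: [0.5, 0.5, 0.2]
gripper_width: 25.0
gripper_force: 0.0
```

```bash
python3 -c "
from h import *
go((593,66,68),93)"
```

```text
[594.   71.5  85.7] f [-0.4  0.1  0.6] grip 20.8 psi 93.05 clock 29.325
[-0.0217 -0.0053  0.0709] az 0.0005973042300311704
```

Emit:
{"op": "apply_moves", "data": {"increments": [{"ax":0,"ay":0,"az":0,"tx":-0.022,"ty":-0.004,"tz":0.02,"grip":-1},{"ax":0,"ay":0,"az":0,"tx":-0.022,"ty":-0.004,"tz":0.04,"grip":-1},{"ax":0,"ay":0,"az":0,"tx":-0.022,"ty":-0.004,"tz":0.055,"grip":-1},{"ax":0,"ay":0,"az":0,"tx":-0.022,"ty":-0.004,"tz":0.067,"grip":-1},{"ax":0,"ay":0,"az":0,"tx":-0.022,"ty":-0.004,"tz":0.074,"grip":-1},{"ax":0,"ay":0,"az":0,"tx":-0.022,"ty":-0.004,"tz":0.074,"grip":-1}]}}

```text
clock: 30.08
tool_pos: [592.2, 65.0, 69.4]
tool_rot: [[-0.053, 0.999, -0.0], [0.999, 0.053, -0.004], [-0.004, -0.0, -1.0]]
force: [-8.8, -3.0, 21.7]
gripper_width: 0.3
gripper_force: 10.7
```

The brick top touches at 69.4 mm against the expected 69, so it is seated. I retreat and check once more.

Emit:
{"op": "apply_moves", "data": {"increments": [{"ax":0,"ay":0,"az":0,"tx":0,"ty":0,"tz":-0.1,"grip":-1},{"ax":0,"ay":0,"az":0,"tx":0,"ty":0,"tz":-0.3,"grip":-1},{"ax":0,"ay":0,"az":0,"tx":0,"ty":-0.3,"tz":-0.5,"grip":-1},{"ax":0,"ay":0,"az":0,"tx":0,"ty":-0.5,"tz":-0.5,"grip":-1},{"ax":0,"ay":0,"az":0,"tx":0,"ty":-0.5,"tz":-0.5,"grip":-1},{"ax":0,"ay":0,"az":0,"tx":0,"ty":-0.5,"tz":-0.5,"grip":-1},{"ax":0,"ay":0,"az":0,"tx":0,"ty":-0.5,"tz":-0.5,"grip":-1}]}}

```text
clock: 30.95
tool_pos: [468.0, 58.8, 191.2]
tool_rot: [[-0.053, 0.999, 0.001], [0.999, 0.053, -0.001], [-0.001, 0.001, -1.0]]
force: [-0.6, 0.1, -0.5]
gripper_width: 0.6
gripper_force: 0.0
```

```bash
python3 -c "
from h import *
f=grab('scene');save(f,'s5.png',(150,150,410,290),3); pose()"
```

```text
[467.9  59.4 190.9] f [-0.1  0.3 -0.3] tilt 0.05 psi 93.1 roll -0.0004 grip 0.3 clk 31.05
```

View pics/s5.png

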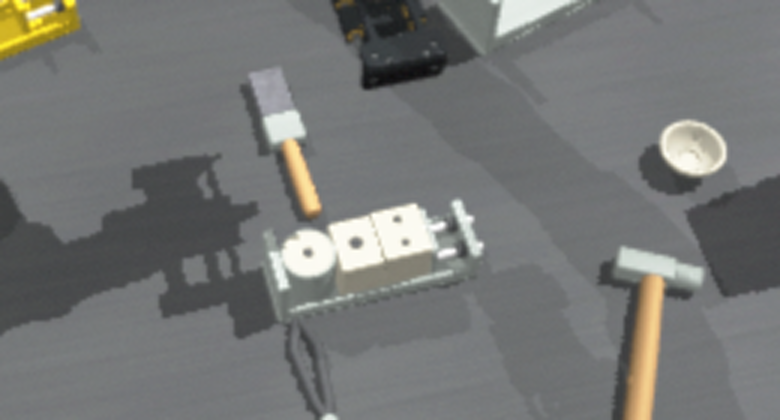

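The row at crop (305,255)–(405,245) is seated, the arm is clear, and the bystanders have not moved. I hand the job in.

```bash
python3 -c "
from rig import order
print(order.finish_job())"
```

```text
the job is handed in; nothing more can be done
None
```

I packed the flask, block and brick upright in one row in the small grey rack with the clamp plate pushed back, and handed the job in at about 31 s of the 72 s; no verdict was returned.

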